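# Furnace changeover with reload

### The job

Change the bench furnace over from the first feed to the second: turn the red changeover handle from the green lamp to centre off (white lamp), let it rest there for at least two seconds with the tray still shut, and leave it off all the while that the tray is open. Draw the tray fully out, put every red-capped spent canister on the floor of the yellow bin, stand every green-capped fresh canister upright on the floor of a tray pocket (one per pocket), slide the tray fully home under the hood, and only then turn the handle on to the second feed (orange lamp), as far as it goes. Leave the jar, the cardboard box and the mouse where they are.

Things in the scene. Friction and masses are not known exactly. Their poses are not given: they have to be found in the camera images.
- furnace: White bench furnace, fixed. Origin on the bench, under the rear edge of its mouth section; its +y points out of the mouth (roughly to the robot's left), +x roughly away from the robot. A low hood (280 wide along x, y from 0 to +100, underside 82 and top 100 above the bench) overhangs the tray; the mouth's face is at y = +100. Behind it (y from -240 to 0) stands the housing, 210 high.
- tray (a joint): Slide of the white sample tray, m: 0 = fully home under the hood, 0.135 = fully drawn out (its stop), moving along the furnace's +y. Friction about 2.5 N; stays where left. The tray (228 x 60) has four open square pockets in a row along the furnace's x, 56 apart (centres at x = -84, -28, +28, +84), each 52 x 52 inside, walls 4 thick, standing 14 above the pocket floor. It has a pull handle at its front.
- tray_mid (a point): Point on the tray's floor level (20 above the bench), midway along the row of pockets; moves with the tray; axes parallel to the furnace's. Fully out it lies 80 in front of the hood's face; home it lies 55 inside it.
- tray_handle (a point): Top centre of the tray's blue handle, an upright plate 100 long (along furnace x), 14 thick (along furnace y), from 18 to 96 above the bench; 115 in front of tray_mid. Home, it stands 60 in front of the hood's face.
- selector (a joint): Red changeover handle on top of the blue switch box, turning about the vertical, rad, positive anticlockwise seen from above: -0.8 = first feed (stop; white pointer at the green lamp), 0 = centre off (pointer at the white lamp), +0.8 = second feed (stop; pointer at the orange lamp). No spring or detent: friction (0.12 N m) holds it where it is left.
- selector_grip (a point): On the turning axis, in the handle's bar, 97 above the bench. The bar is 66 long, 16 thick, from 77 to 109 above the bench; this point's x axis runs along the bar towards the white pointer and turns with it.
- switchbox: Blue switch box, fixed, 110 x 110 x 65 high, origin under its centre; its +x (roughly away from the robot) points to the white lamp.
- bin: Yellow open discard bin, heavy, 120 x 120 x 30 high, walls 4 thick, inner floor 4 above its origin (centre of its underside, on the bench).
- bottle: Bystander: amber glass jar, 48 diameter, 90 high, origin under its centre.
- panbox: Bystander: cardboard box 60 x 80 x 30 high, origin under its centre.
- mouse: Bystander: grey computer mouse 100 x 60 x 30 high, origin under its centre.
- fresh0: Fresh sample canister, aluminium with green cap, 34 diameter, 42 high, about 70 g, standing on the bench at the start; origin at the centre of its underside, z up. May be absent.
- fresh1: Fresh sample canister, aluminium with green cap, 34 diameter, 42 high, about 70 g, standing on the bench at the start; origin at the centre of its underside, z up. May be absent.
- fresh2: Fresh sample canister, aluminium with green cap, 34 diameter, 42 high, about 70 g, standing on the bench at the start; origin at the centre of its underside, z up. May be absent.
- fresh3: Fresh sample canister, aluminium with green cap, 34 diameter, 42 high, about 70 g, standing on the bench at the start; origin at the centre of its underside, z up. May be absent.
- spent0: Spent sample canister, dark steel with red cap, 34 diameter, 42 high, about 70 g, standing in a tray pocket at the start, under the hood; origin at the centre of its underside, z up. May be absent.
- spent1: Spent sample canister, dark steel with red cap, 34 diameter, 42 high, about 70 g, standing in a tray pocket at the start, under the hood; origin at the centre of its underside, z up. May be absent.
- spent2: Spent sample canister, dark steel with red cap, 34 diameter, 42 high, about 70 g, standing in a tray pocket at the start, under the hood; origin at the centre of its underside, z up. May be absent.
- spent3: Spent sample canister, dark steel with red cap, 34 diameter, 42 high, about 70 g, standing in a tray pocket at the start, under the hood; origin at the centre of its underside, z up. May be absent.
Things that resemble listed ones, but are neither listed nor needed, are in the scene too. Leave any pink look-alike of the fresh2 alone.

How it is judged:
By the outcome, as a careful person would: the job done as asked, in the order asked, and still so for the second after the job is handed in, with the robot touching nothing.
Of fresh0, fresh1, fresh2, fresh3 only 3 to 4 are there at a start; the rules pass over those that are not, and their reading is None.
Of spent0, spent1, spent2, spent3 only 1 to 2 are there at a start; the rules pass over those that are not, and their reading is None.
At some moment in a run one of fresh0, fresh1, fresh2, fresh3 may be knocked a few centimetres aside while the robot is not near it.
It also fails if it takes over 210 s, if anything falls off the work surface, if the arm or the gripper's body presses on something with over 40 N, if the wrist force passes 120 N, or if a joint passes its speed limit or range.

### The arm

A 7-joint arm with a two-finger parallel gripper is mounted at the origin on the work surface. World frame = base frame: x ahead of the robot, y to its left, z up, the work surface at z = 0. Lengths are in m, angles in rad, forces in N, time in s.
With the tool pointing down it reaches from about 0.4 to 0.875 m from the base axis. Payload 19.3 kg.
Tool frame: the origin (TCP) lies at the very end of the fingers, on their centre line; the grasp point (between the pads) lies bot.pinch_z behind it (bot.pinch_z is the distance from the TCP to the grasp point, in m); z points along the fingers, y is the line along which they close (so a half turn about z gives the same grasp; the last joint's range is limited). The gripper opens to 85 mm and grips with 20 to 120 N. Pads are 22 mm wide; open, the fingers measure 114 mm over their backs; the gripper's body (76 mm by 85 mm) begins 54 mm behind the grasp point. The pads swing forward as they close: fully open they stand 13 mm farther back than shut.
Start: joints at [1.212, 0.521, -0.036, 1.599, 0.021, 1.021, -0.113], TCP at [0.178, -0.599, 0.231] pointing down, gripper open.
Joint ranges: [-2.91, 2.91], [-0.3, 2.13], [-1.5, 1.42], [0.17, 2.43], [-1.26, 4.41], [0.16, 1.93], [-2.52, 2.52]. Speed limits (rad/s): [1.89, 1.89, 2.39, 2.39, 3.01, 3.01, 3.01].

### API

Orientations are given as [roll, pitch, yaw] about the fixed x, y, z axes, in that order (R = Rz(yaw) Ry(pitch) Rx(roll)).
In Python, from workcell import bot, grab_frame, ticket gives the robot as it stands.
- The arm moves only by the tool arm_command, never from a script. Its argument "commands" is a list of rows, each a list of 3 entries, a list of its own where there are three numbers: the shift along the world's x, y, z in mm, then the turn about the world's z in rad, then the gripper command: -1 is fully open, 1 is shut, values between are in proportion. In form: [[[tx, ty, tz], roll, fingers], ...]. A call has 1 to 20 rows; each row shifts and turns the commanded pose from where the row before left it; what a row does not reach is not made up. A row lasts 1/10 s, in which the tool goes at most 50 mm and 8.59 degrees, less where a joint would pass 70% of its speed; a pose out of reach is approached as far as the arm can. A call with a gripper value outside its range is refused whole. The fingers move at their own pace and stop on an object; "newtons" is the grip in N (left out, the last holds). Time passes only in rows, so rows that do not move let the fingers close. It gives the time, the measured TCP pose, the force, the opening and the grip force at its end, in the units of the state.
- bot.observe(): the state, without advancing time (a new reading comes with each control period).
- grab_frame(name): name is "scene" or "top"; returns a dict with "image" (384x512x3 uint8, red, green, blue), "vertical_fov" (degrees; the focal length in pixels is half the picture's height over the tangent of half this angle, whatever the lens; pixels are square), "cx", "cy" (the principal point, pixels), "R" (3x3) and "t" (3): a world point X has camera coordinates R X + t. Camera axes: x right, y down, z forward; pixel columns grow to the right and rows downward; lengths in m; the calibration is good to about 2 mm. A picture is of the moment at which its call begins. There is no depth.
- ticket.job_done(): hands the job in; it is judged then, once.
The state is a dict: "clock": time; "qpos": joint angles; "qd": joint speeds; "joint_efforts": joint torques, N m; "position": TCP position; "tool_rot": TCP orientation; "force": force on the tool from outside, world axes, zero at the start; "moment": the same for the moment, N m; "grip_width": finger opening in m; "finger_force": force on a finger pad.
Only numpy, scipy, OpenCV 4.12 (cv2) and the standard library are available. Lean on these libraries where they do the work, as an engineer would, in place of code of your own. Each camera call takes 0.05 s, during which the arm holds its last target. There are 200 camera calls.

## Working session

There is one attempt and no reset: what is moved stays moved. The work goes in short steps, Python scripts to look and compute and a tool call to move; the robot and the scene stay as the last step left them, time stands still between calls to the robot, and variables do not carry over. Pictures are saved under pics/ and viewed, at most 14 in all, crops included, and the job is handed in when it is done.

Besides the shell and the picture viewer there is one more tool, called as a command line: name --argument value ..., lists and objects as JSON in quotes. arm_command: Moves the arm, as the interface text tells. Its arguments: {"type":"object","properties":{"commands":{"type":"array"},"newtons":{"type":"number"}},"required":["commands"]}

```bash
mkdir -p pics
cat > h.py <<'E'
import numpy as np, cv2
from workcell import bot, grab_frame, ticket
def snap(n,f):
    g=grab_frame(n); cv2.imwrite(f'pics/{f}.png',g['image'][:,:,::-1]); np.savez(f'pics/{f}.npz',**g); return g
def ray(g,u,v,z):
    f=192/np.tan(np.radians(g['vertical_fov'])/2)
    R=np.array(g['R']);t=np.array(g['t'])
    d=R.T@np.array([(u-g['cx'])/f,(v-g['cy'])/f,1]); c=-R.T@t
    return c+d*(z-c[2])/d[2]
def proj(g,X):
    f=192/np.tan(np.radians(g['vertical_fov'])/2)
    p=np.array(g['R'])@np.array(X)+np.array(g['t']); return f*p[:2]/p[2]+[g['cx'],g['cy']]
E
python3 - <<'E'
from h import *
for n in('top','scene'):
    g=snap(n,n+'0'); print(n,g['vertical_fov'],g['cx'],g['cy'],-np.array(g['R']).T@g['t'])
    cv2.imwrite(f'pics/{n}0b.png',cv2.resize(g['image'][:,:,::-1],(800,600),interpolation=cv2.INTER_CUBIC))
print(bot.observe(), bot.pinch_z)
E
```

```text
top 45.14006756980699 260.328304093473 188.30328453397019 [ 0.30135618 -0.03647137  1.19234964]
scene 48.51074965767769 256.6735359709388 192.59484432170757 [1.19738103 0.51517074 0.72935551]
{'clock': 0.1, 'qpos': array([ 1.21180012,  0.52194373, -0.03630446,  1.59991725,  0.02121725,
        1.02109323, -0.11278692]), 'qd': array([ 0.00201504, -0.00020449,  0.0013664 , -0.00233496, -0.00086052,
        0.00150971,  0.00052896]), 'joint_efforts': array([ 2.35634856e-03, -9.28485131e+01,  1.98352866e+00, -3.70524716e+01,
        1.79569511e-02,  5.53654216e-03, -4.79255743e-05]), 'position': array([ 0.17787049, -0.59886144,  0.23080229]), 'tool_rot': array([-3.14062080e+00,  9.31044989e-05,  2.88786842e-01]), 'force': array([0.0395505 , 0.06007035, 0.05307824]), 'moment': array([-0.05973273,  0.01406795, -0.02092358]), 'finger_force': 0.0, 'grip_width': 0.08583904840668548} 0.0187
```

View pics/top0b.png

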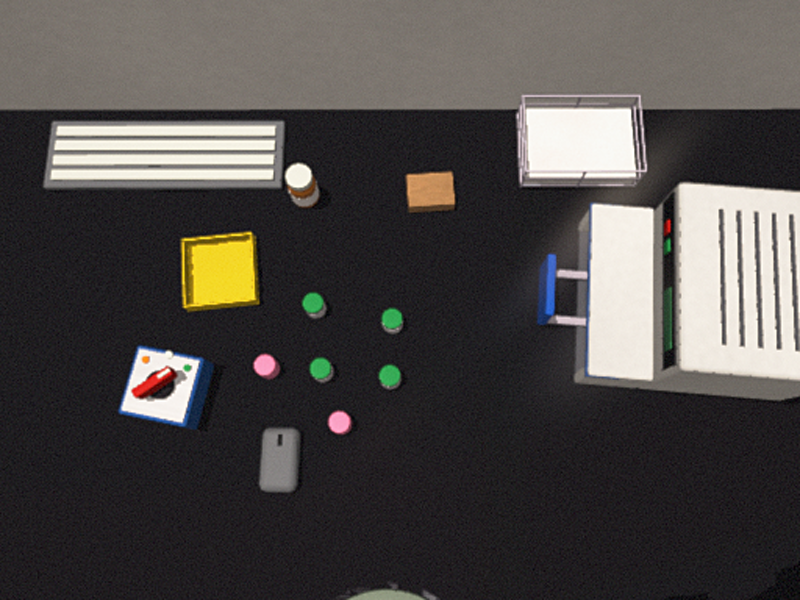

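View pics/scene0b.png

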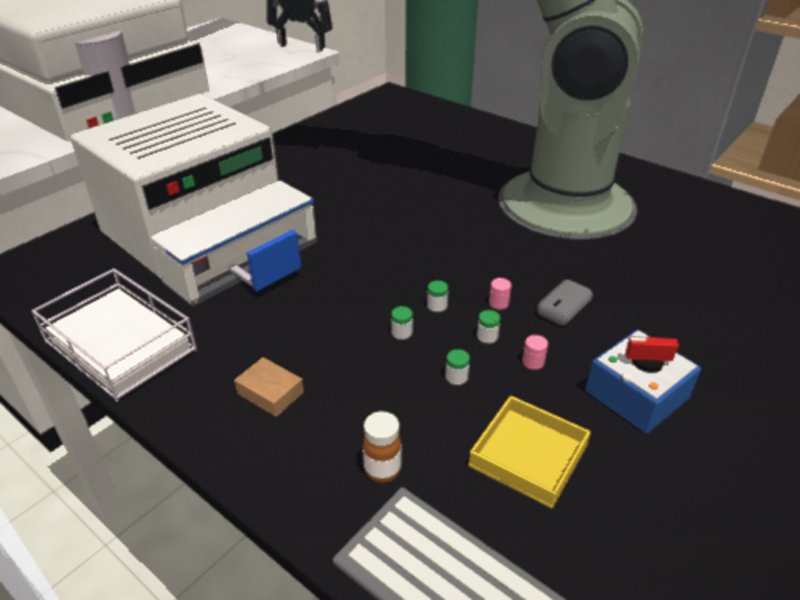

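The top picture (800x600) shows four green canisters at (314,305), (392,320), (321,370) and (390,376), which are the fresh ones. The pink look-alikes at (266,366) and (340,422) stay where they are. The switch box is at (165,387), the bin at (220,271), and the blue tray handle at (548,289). The tray is home and the pointer is at green. Next I'll measure these positions.

```bash
cat >> h.py <<'E'
def blobs(g,lo,hi,amin=25):
    hsv=cv2.cvtColor(np.ascontiguousarray(g['image']),cv2.COLOR_RGB2HSV)
    m=cv2.inRange(hsv,np.array(lo),np.array(hi))
    n,l,s,c=cv2.connectedComponentsWithStats(m)
    return [(c[i],s[i,4],cv2.minAreaRect(np.argwhere(l==i)[:,::-1].astype(np.float32))) for i in range(1,n) if s[i,4]>=amin]
GREEN=((50,120,60),(75,255,255)); RED=((0,180,80),(4,255,255)); YEL=((24,150,90),(32,255,255)); BLUE=((105,150,60),(125,255,255)); PINK=((160,60,120),(178,200,255))
E
python3 - <<'E'
from h import *
g=dict(np.load('pics/top0.npz'))
for nm,(r,z) in dict(g=(GREEN,.042),p=(PINK,.042),y=(YEL,.03),r=(RED,.109),b=(BLUE,.096)).items():
    for c,a,rc in blobs(g,*r):
        box=cv2.boxPoints(rc); print(nm,c.round(1),a,ray(g,*c,z)[:2].round(4),[ray(g,*p,z)[:2].round(3).tolist() for p in box] if nm in 'yrb' else '')
k=.64
for nm,p,z in [('box',(140,347),.065),('box',(212,360),.065),('box',(190,427),.065),('box',(121,412),.065),('or',(146,359),.065),('wh',(169,354),.065),('gr',(187,368),.065),('hoodfl',(589,204),.1),('hoodfn',(588,377),.1),('hoodrl',(657,208),.1),('hoodrn',(655,379),.1),('handle',(552,256),.096),('handle',(545,323),.096)]:
    print(nm,ray(g,p[0]*k,p[1]*k,z)[:2].round(4))
for n in ('top0',):
    im=g['image'][:,:,::-1]
    a=cv2.resize(im[200:290,60:270],(800,343),interpolation=cv2.INTER_CUBIC); cv2.imwrite('pics/c1.png',a)
    b=cv2.resize(im[110:260,330:440],(440,600),interpolation=cv2.INTER_CUBIC); cv2.imwrite('pics/c2.png',b)
E
```

```text
g [426.6 157.3] 35 [ 0.6771 -0.4631] 
g [199.6 193.1] 148 [0.5805 0.1261] 
g [250.4 203. ] 144 [ 0.5545 -0.0043] 
g [204.4 235. ] 153 [0.4725 0.1105] 
g [248.9 239.4] 152 [ 0.4615 -0.0011] 
p [169.1 233.5] 170 [0.4762 0.1992] 
p [216.8 269.8] 173 [0.3863 0.0773] 
y [141.1 174.4] 1745 [0.6336 0.2832] [[0.698, 0.359], [0.706, 0.23], [0.576, 0.217], [0.569, 0.343]]
r [426.8 144.7] 28 [ 0.6878 -0.4414] [[0.7, -0.438], [0.7, -0.446], [0.677, -0.443], [0.677, -0.436]]
r [ 96.8 245.8] 178 [0.4367 0.3541] [[0.428, 0.384], [0.467, 0.333], [0.45, 0.319], [0.41, 0.369]]
b [350.3 187.5] 311 [ 0.5817 -0.2499] [[0.533, -0.232], [0.645, -0.24], [0.644, -0.265], [0.532, -0.256]]
b [ 95.3 222.5] 30 [0.4944 0.3675] [[0.491, 0.387], [0.498, 0.388], [0.498, 0.347], [0.491, 0.346]]
b [120.  253.9] 481 [0.4191 0.3021] [[0.395, 0.407], [0.506, 0.39], [0.475, 0.266], [0.366, 0.286]]
box [0.5009 0.3932]
box [0.4802 0.2774]
box [0.376  0.3043]
box [0.3988 0.4132]
or [0.4817 0.3819]
wh [0.4897 0.3462]
gr [0.4675 0.3159]
hoodfl [ 0.7286 -0.323 ]
hoodfn [ 0.4493 -0.3047]
hoodrl [ 0.7217 -0.4317]
hoodrn [ 0.4464 -0.4058]
handle [ 0.6423 -0.2601]
handle [ 0.5337 -0.2441]
```

View pics/c1.png

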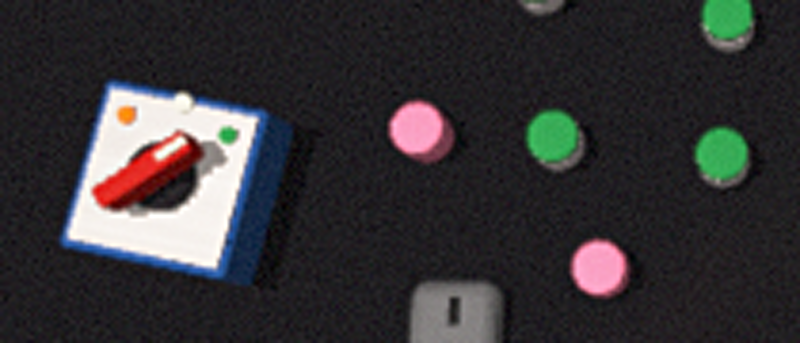

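View pics/c2.png

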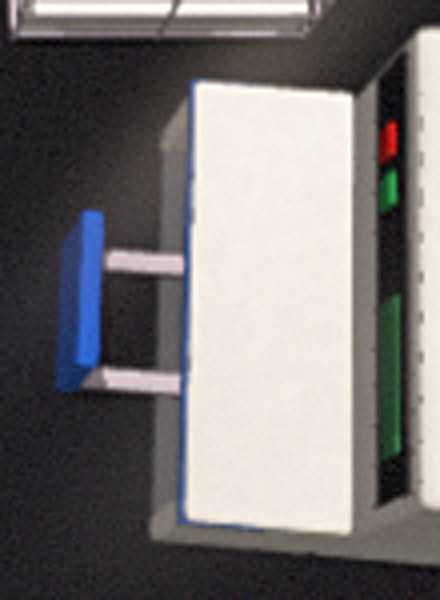

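The close-ups confirm four green-capped fresh canisters and two plain pink decoys. The pointer is at the green lamp. I'll set out towards the selector, going high and around the furnace.

arm_command --commands '[[[0, 0, 35], 0, -1], [[0, 0, 35], 0, -1], [[22, 40, 0], 0, -1], [[22, 40, 0], 0, -1], [[22, 40, 0], 0, -1], [[22, 40, 0], 0, -1], [[22, 40, 0], 0, -1], [[22, 40, 0], 0, -1], [[22, 40, 0], 0, -1], [[22, 40, 0], 0, -1], [[22, 40, 0], 0, -1], [[22, 40, 0], 0, -1], [[5, 40, 0], 0, -1], [[5, 40, 0], 0, -1], [[5, 40, 0], 0, -1], [[5, 40, 0], 0, -1], [[5, 40, 0], 0, -1]]'

```text
clock: 1.8
position: [0.4228, 0.0025, 0.3013]
tool_rot: [3.141, -0.0, 0.289]
force: [2.2, 0.0, -0.6]
grip_width: 0.0852
finger_force: 0.0
```

```bash
python3 -c "
from h import *
o=bot.observe(); print(o['qpos'].round(3),o['position'].round(4),o['tool_rot'].round(3))"
```

```text
[ 0.286  0.135 -0.477  1.985  0.072  1.038 -1.505] [0.4228 0.0025 0.3013] [ 3.141 -0.     0.289]
```

arm_command --commands '[[[1, 27, 0], 0.1415, -1], [[1, 27, 0], 0.1415, -1], [[1, 27, 0], 0.1415, -1], [[1, 27, 0], 0.1415, -1], [[1, 27, 0], 0.1415, -1], [[1, 27, 0], 0.1415, -1], [[1, 27, 0], 0.1415, -1], [[1, 27, 0], 0.1415, -1], [[1, 27, 0], 0.1415, -1], [[1, 27, 0], 0.1415, -1], [[1, 27, 0], 0.1415, -1], [[1, 27, 0], 0.1415, -1], [[4, 22, 0], 0.142, -1], [[0, 0, -50], 0, -1], [[0, 0, -50], 0, -1], [[0, 0, 0], 0, -1]]'

```text
clock: 3.4
position: [0.437, 0.3447, 0.1963]
tool_rot: [-3.133, 0.001, 2.129]
force: [0.9, -1.2, 1.5]
grip_width: 0.0854
finger_force: 0.0
```

```bash
python3 -c "
from h import *
o=bot.observe(); print(o['qpos'].round(3),o['position'].round(4),o['tool_rot'].round(3))
g=snap('scene','s1'); im=g['image'][200:300,350:470,::-1]; cv2.imwrite('pics/s1c.png',cv2.resize(im,(720,600),interpolation=cv2.INTER_CUBIC))"
```

```text
[-0.186  0.579 -0.838  1.782  0.496  1.016 -0.658] [0.437  0.3447 0.1963] [-3.133e+00  1.000e-03  2.129e+00]
```

View pics/s1c.png

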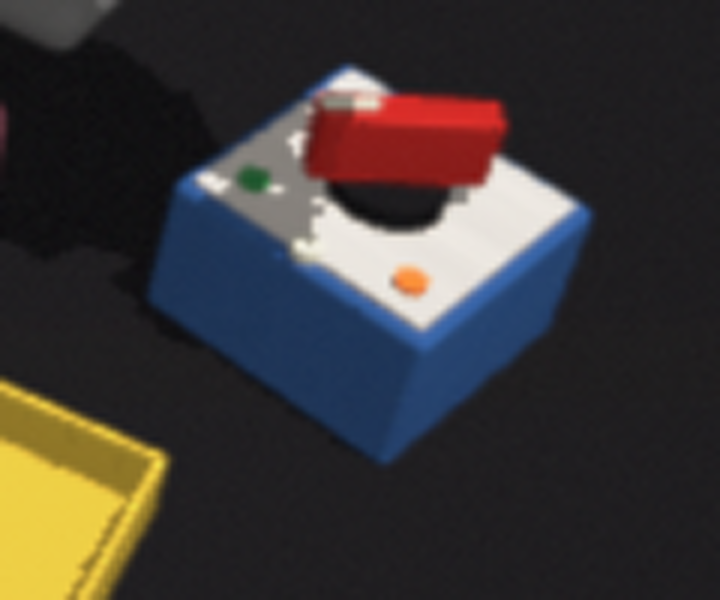

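The crop shows the handle bar clear of the fingers, with its pointer end at (330,105) towards the green lamp at (253,180). The bar's top runs from (316,107) to (504,112).

```bash
python3 -c "
from h import *
g=dict(np.load('pics/s1.npz'))
a=ray(g,350+316/6,200+108/6,.109);b=ray(g,350+504/6,200+111/6,.109);print(a,b,(a+b)/2,np.arctan2(*(a-b)[[1,0]]),np.linalg.norm(a-b))
c=[ray(g,350+u/6,200+v/6,.065)[:2] for u,v in((350,67),(590,212),(425,340),(182,182))];print(c,np.mean(c,0))
print([ray(g,350+u/6,200+v/6,.065)[:2] for u,v in((253,180),(408,281),(305,245))])
"
```

```text
[0.46693766 0.32726365 0.109     ] [0.42554707 0.3803982  0.109     ] [0.44624236 0.35383093 0.109     ] -0.9090063363446178 0.06735326547574513
[array([0.38401085, 0.31408688]), array([0.40491492, 0.41650776]), array([0.50475835, 0.3947648 ]), array([0.48565533, 0.29265441])] [0.44483486 0.35450346]
[array([0.46784386, 0.31273018]), array([0.48118937, 0.37867762]), array([0.48756603, 0.34237171])]
```

arm_command --commands '[[[7, 9, -18], 0.02, -1], [[0, 0, -25], 0, -1], [[0, 0, -25], 0, -1], [[0, 0, -25], 0, -1], [[0, 0, -20], 0, -1], [[0, 0, 0], 0, -1], [[0, 0, 0], 0, -1]]' --newtons 50

```text
clock: 4.15
position: [0.447, 0.3567, 0.0906]
tool_rot: [3.139, -0.0, 2.148]
force: [0.2, 1.2, 0.4]
grip_width: 0.0855
finger_force: 0.0
```

arm_command --commands '[[[-3, -2, -10], 0, -1], [[0, 0, 0], 0, -1], [[0, 0, 0], 0, 0.5], [[0, 0, 0], 0, 1], [[0, 0, 0], 0, 1], [[0, 0, 0], 0, 1], [[0, 0, 0], 0, 1], [[0, 0, 0], 0, 1], [[0, 0, 0], 0, 1]]'

```text
clock: 5.05
position: [0.4422, 0.3536, 0.0785]
tool_rot: [-3.14, 0.0, 2.149]
force: [-6.8, -4.8, 10.3]
grip_width: 0.0151
finger_force: 49.0
```

arm_command --commands '[[[0, 0, 0], 0.078, 1], [[0, 0, 0], 0.078, 1], [[0, 0, 0], 0.078, 1], [[0, 0, 0], 0.078, 1], [[0, 0, 0], 0.078, 1], [[0, 0, 0], 0.078, 1], [[0, 0, 0], 0.078, 1], [[0, 0, 0], 0.078, 1], [[0, 0, 0], 0.078, 1], [[0, 0, 0], 0.078, 1], [[0, 0, 0], 0, 1], [[0, 0, 0], 0, 1]]'

```text
clock: 6.25
position: [0.4424, 0.3539, 0.0785]
tool_rot: [-3.141, -0.001, 2.929]
force: [-5.5, -2.4, 8.2]
grip_width: 0.0151
finger_force: 49.1
```

Release, rise, and look.

arm_command --commands '[[[0, 0, 0], 0, -1], [[0, 0, 0], 0, -1], [[0, 0, 0], 0, -1], [[0, 0, 0], 0, -1], [[0, 0, 30], 0, -1], [[0, 0, 40], 0, -1], [[0, 0, 50], 0, -1], [[0, 0, 50], 0, -1], [[0, 0, 0], 0, -1]]'

```text
clock: 7.15
position: [0.444, 0.3559, 0.2542]
tool_rot: [3.136, 0.005, 2.929]
force: [-0.0, 0.6, -1.1]
grip_width: 0.0855
finger_force: 0.0
```

```bash
python3 -c "
from h import *
g=snap('scene','s2'); im=g['image'][200:300,350:470,::-1]; cv2.imwrite('pics/s2c.png',cv2.resize(im,(720,600),interpolation=cv2.INTER_CUBIC))
for r in (GREEN,PINK): print([ray(g,*c,.042)[:2].round(3).tolist() for c,a,_ in blobs(g,*r)])
o=bot.observe();print(o['position'],o['qpos'].round(2))"
```

```text
[[0.376, -0.619], [0.507, -0.633], [0.466, -0.002], [0.559, -0.005], [0.478, 0.109], [0.586, 0.125]]
[[0.413, 0.088], [0.501, 0.207]]
[0.44369792 0.3547292  0.25109722] [-0.06  0.6  -1.07  1.7   0.57  1.18  0.08]
```

View pics/s2c.png

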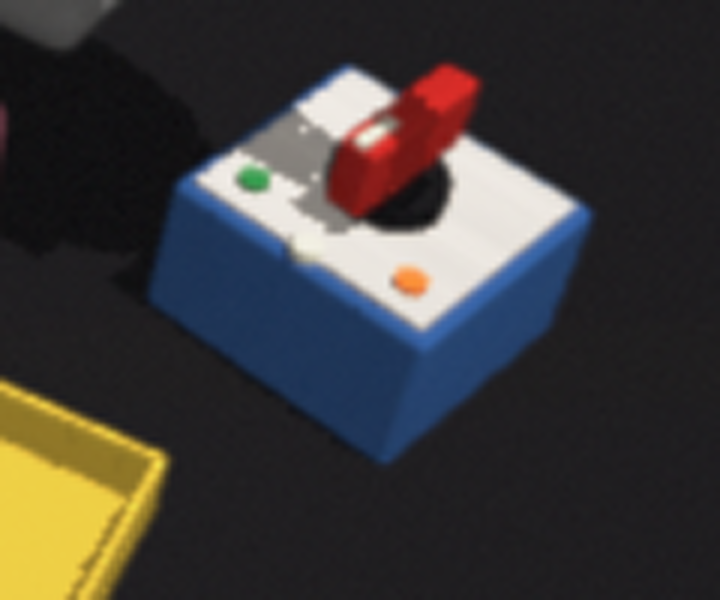

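The pointer now faces the white lamp (bar along (463,75)–(357,160), lamp at (305,245)), so the selector is at centre off. Next is the tray handle.

```bash
python3 -c "
from h import *
g=dict(np.load('pics/s2.npz')); im=g['image'][115:195,100:210,::-1]; cv2.imwrite('pics/s2h.png',cv2.resize(im,(770,560),interpolation=cv2.INTER_CUBIC))
g=dict(np.load('pics/top0.npz'))
for u,v in((91.5,212),(87,364),(89,287)): print(ray(g,330+u/4,110+v/4,.096)[:2])
a,b=[ray(g,330+u/4,110+v/4,.1)[:2] for u,v in((194,82),(183,524))];print(a,b,(a+b)/2,np.arctan2(*(a-b)[::-1]))
"
```

```text
[ 0.64444844 -0.25922125]
[ 0.54787819 -0.25192816]
[ 0.59629375 -0.25541317]
[ 0.72876036 -0.32684783] [ 0.44997922 -0.30337768] [ 0.58936979 -0.31511276] -0.08399039215303872
```

View pics/s2h.png

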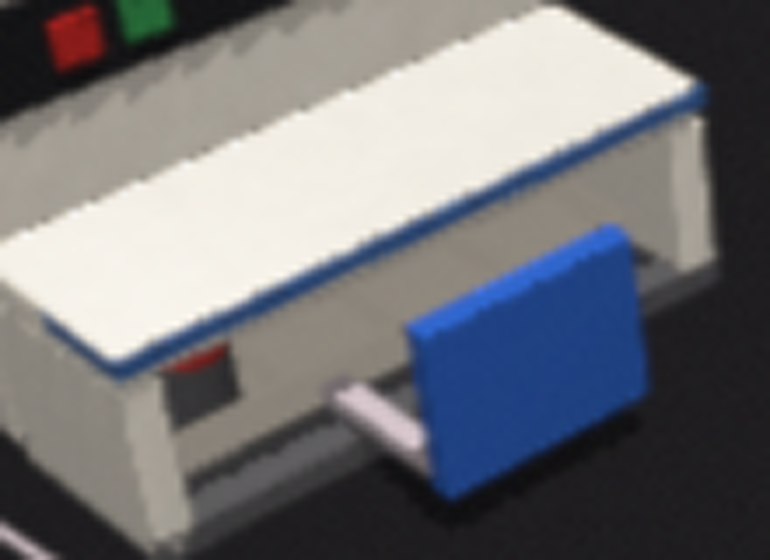

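```bash
python3 -c "
from h import *
g=dict(np.load('pics/s2.npz'))
for p,z in (((416,327),.096),((616,229),.096),((518,279),.096),((118,365),.1),((698,92),.1)): print(ray(g,100+p[0]/7,115+p[1]/7,z)[:2])
"
```

```text
[ 0.64751686 -0.26065559]
[ 0.55371738 -0.25196799]
[ 0.60167868 -0.25530963]
[ 0.73568544 -0.3209359 ]
[ 0.46364752 -0.29702037]
```

arm_command --commands '[[[9, -38, 0], 0.01, 0], [[9, -38, 0], 0.01, 0], [[9, -38, 0], 0.01, 0], [[9, -38, 0], 0.01, 0], [[9, -38, 0], 0.01, 0], [[9, -38, 0], 0.01, 0], [[10, -38, 0], 0.01, 0], [[10, -38, 0], 0.01, 0], [[10, -38, 0], 0.01, 0], [[10, -38, 0], 0.01, 0], [[10, -38, 0], 0.01, 0], [[10, -38, 0], 0.018, 0], [[10, -38, 0], 0, 0], [[10, -38, 0], 0, 0], [[10, -38, 0], 0, 0], [[10, -38, 0], 0, 0], [[0, 0, -50], 0, 0], [[0, 0, -50], 0, 0], [[0, 0, 0], 0, 0], [[0, 0, 0], 0, 0]]'

```text
clock: 9.2
position: [0.597, -0.2535, 0.1487]
tool_rot: [3.141, -0.001, 3.057]
force: [0.2, 0.4, 0.1]
grip_width: 0.0428
finger_force: 0.0
```

```bash
python3 -c "
from h import *
o=bot.observe();print(o['position'],o['tool_rot'],o['qpos'].round(2))"
```

```text
[ 0.59703009 -0.2535378   0.14872461] [ 3.14052186e+00 -9.56721158e-04  3.05738454e+00] [ 0.9   0.85 -1.    1.57  0.76  1.15  1.22]
```

arm_command --commands '[[[1, -1, -30], 0, 0], [[0, 0, -30], 0, 0], [[0, 0, -26], 0, 0], [[0, 0, 0], 0, 0], [[0, 0, 0], 0, 1], [[0, 0, 0], 0, 1], [[0, 0, 0], 0, 1], [[0, 0, 0], 0, 1], [[0, 0, 0], 0, 1], [[0, 0, 0], 0, 1]]'

```text
clock: 10.2
position: [0.5993, -0.2555, 0.0651]
tool_rot: [-3.14, 0.003, 3.056]
force: [-1.7, -0.8, 10.4]
grip_width: 0.0134
finger_force: 48.7
```

arm_command --commands '[[[0.6, 7, 0], 0, 1], [[0.6, 7, 0], 0, 1], [[0.6, 7, 0], 0, 1], [[0.6, 7, 0], 0, 1], [[0.6, 7, 0], 0, 1], [[0.6, 7, 0], 0, 1], [[0.6, 7, 0], 0, 1], [[0.6, 7, 0], 0, 1], [[0.6, 7, 0], 0, 1], [[0.6, 7, 0], 0, 1], [[0.6, 7, 0], 0, 1], [[0.6, 7, 0], 0, 1], [[0.6, 7, 0], 0, 1], [[0.6, 7, 0], 0, 1], [[0.6, 7, 0], 0, 1], [[0.6, 7, 0], 0, 1], [[0.6, 7, 0], 0, 1], [[0.6, 7, 0], 0, 1], [[0.6, 7, 0], 0, 1], [[0, 0, 0], 0, 1]]'

```text
clock: 12.2
position: [0.6107, -0.1227, 0.0651]
tool_rot: [-3.139, 0.003, 3.056]
force: [-3.9, -4.3, 14.3]
grip_width: 0.0131
finger_force: 51.5
```

arm_command --commands '[[[0.2, 2, 0], 0, 1], [[0, 0, 0], 0, 1], [[0.2, 2, 0], 0, 1], [[0, 0, 0], 0, 1]]'

```text
clock: 12.6
position: [0.6107, -0.1227, 0.0651]
tool_rot: [-3.135, 0.003, 3.053]
force: [-6.3, -22.0, 19.2]
grip_width: 0.0133
finger_force: 52.1
```

arm_command --commands '[[[-0.3, -3, 0], 0, 1], [[0, 0, 0], 0, 0], [[0, 0, 0], 0, 0], [[0, 0, 0], 0, 0], [[0, 0, 30], 0, 0], [[0, 0, 40], 0, 0], [[0, 0, 40], 0, 0], [[-20, 45, 30], 0, 0], [[-20, 45, 0], 0, 0], [[-20, 45, 0], 0, -1], [[-20, 45, 0], 0, -1], [[0, 0, 0], 0, -1]]'

```text
clock: 13.8
position: [0.5297, 0.0591, 0.1995]
tool_rot: [3.14, 0.001, 3.065]
force: [0.0, -0.7, -0.3]
grip_width: 0.0828
finger_force: 0.0
```

```bash
python3 -c "
from h import *
g=snap('top','t3')
for nm,r,z in (('red',((0,140,70),(6,255,255)),.062),('green',GREEN,.042),('blue',BLUE,.096)):
  for c,a,_ in blobs(g,*r): print(nm,c.round(1),a,ray(g,*c,z)[:2].round(4))
h=snap('scene','s3')
for nm,r,z in (('red',((0,140,70),(6,255,255)),.062),('green',GREEN,.042)):
  for c,a,_ in blobs(h,*r): print(nm,c.round(1),a,ray(h,*c,z)[:2].round(4))
im=g['image'][100:250,300:440,::-1]; cv2.imwrite('pics/t3c.png',cv2.resize(im,(560,600),interpolation=cv2.INTER_CUBIC))
o=bot.observe();print(o['position'],o['qpos'].round(2))"
```

```text
red [426.6 145.2] 32 [ 0.7033 -0.4585]
red [341.9 152.9] 130 [ 0.6824 -0.2392]
red [ 98.2 245.5] 221 [0.4433 0.3679]
green [426.7 157.4] 37 [ 0.6767 -0.4632]
green [204.4 235. ] 151 [0.4725 0.1104]
green [246.9 241.6] 77 [0.456  0.0037]
blue [297.8 165.6] 108 [ 0.6378 -0.1225]
blue [ 95.4 222.4] 32 [0.4945 0.3673]
blue [120.6 253.3] 491 [0.4206 0.3008]
red [58.8 77.6] 28 [ 0.4903 -1.0224]
red [110.3 119.9] 56 [ 0.5625 -0.6023]
red [154.3 183. ] 119 [ 0.69   -0.2384]
red [417.1 222.9] 292 [0.4063 0.3458]
green [154.1 102.7] 146 [ 0.3731 -0.6198]
green [120.2 115.9] 50 [ 0.5066 -0.6328]
green [279.9 183.6] 107 [ 0.4659 -0.0021]
green [256.7 200.9] 114 [ 0.5603 -0.0042]
green [312.8 203.1] 125 [0.4779 0.1095]
green [292.9 228.9] 151 [0.5856 0.125 ]
[0.53196159 0.05393034 0.1987468 ] [ 0.55  0.64 -1.1   1.84  0.65  1.08  0.69]
```

View pics/t3c.png

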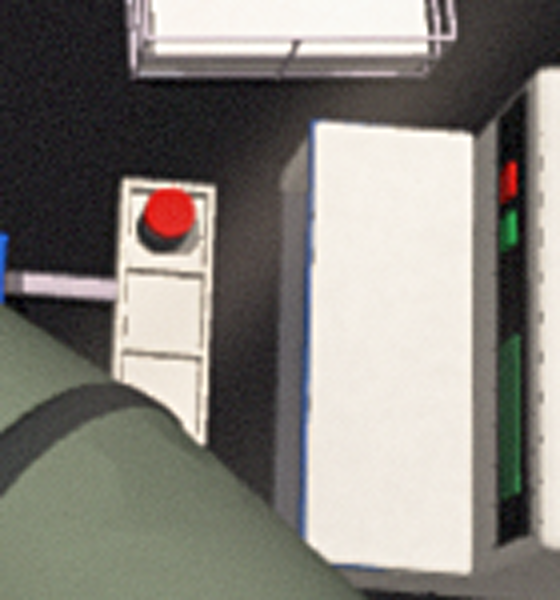

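The tray is fully out, with a red-capped spent canister in the far pocket at crop (169,212). Both cameras put it at about (0.686,-0.240). The arm hides the near pocket, so I'll check that one later.

arm_command --commands '[[[19, -37, 0], 0, -0.5], [[19, -37, 0], 0, -0.5], [[19, -37, 0], 0, -0.5], [[19, -37, 0], 0, -0.5], [[19, -37, 0], 0, -0.5], [[19, -37, 0], 0, -0.5], [[20, -36, 0], 0, -0.5], [[20, -36, 0], -0.008, -0.5], [[0, 0, -50], 0, -0.5], [[0, 0, -30], 0, -0.5], [[0, 0, 0], 0, -0.5], [[0, 0, 0], 0, -0.5]]'

```text
clock: 15.1
position: [0.6862, -0.2417, 0.119]
tool_rot: [3.141, -0.0, 3.048]
force: [0.2, -0.0, 0.9]
grip_width: 0.0641
finger_force: 0.0
```

```bash
python3 -c "
from h import *
o=bot.observe();print(o['position'],o['tool_rot'][2],o['qpos'].round(2))
g=snap('scene','s4'); im=g['image'][130:230,90:220,::-1]; cv2.imwrite('pics/s4c.png',cv2.resize(im,(780,600),interpolation=cv2.INTER_CUBIC))
F=lambda x,y,z:[.6009+x*.9964+y*.085,-.237-x*.085+y*.9964,z]
for x in(-.084,-.028,.028,.084): p=proj(g,F(x,0,.02)); print(p,(p-[90,130])*6)"
```

```text
[ 0.6861944  -0.24168616  0.11895891] 3.047880721475576 [ 0.75  0.98 -0.95  1.35  0.8   1.22  1.22]
[205.30367226 167.41296626] [691.82203353 224.47779758]
[190.0032543  175.75224833] [600.01952581 274.51348999]
[173.87519254 184.54262626] [503.25115523 327.25575757]
[156.85046572 193.82171913] [401.1027943  382.93031477]
```

View pics/s4c.png

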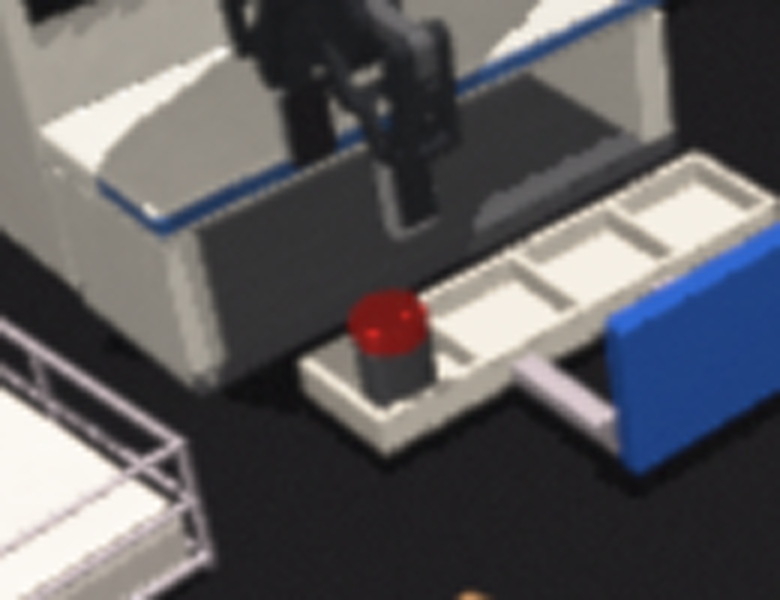

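One spent canister, at crop (390,345). The other three pockets are empty, and my pocket model fits the picture. Grasping it now.

arm_command --commands '[[[0, 1, -30], 0, -0.5], [[0, 0, -30], 0, -0.5], [[0, 0, -17], 0, -0.5], [[0, 0, 0], 0, -0.5], [[0, 0, 0], 0, 1], [[0, 0, 0], 0, 1], [[0, 0, 0], 0, 1], [[0, 0, 0], 0, 1], [[0, 0, 0], 0, 1], [[0, 0, 0], 0, 1]]' --newtons 40

```text
clock: 16.15
position: [0.6871, -0.2403, 0.0435]
tool_rot: [-3.141, 0.002, 3.048]
force: [-1.6, 0.3, 7.8]
grip_width: 0.0325
finger_force: 39.1
```

arm_command --commands '[[[0, 0, 30], 0, 1], [[0, 0, 45], 0, 1], [[0, 0, 45], 0, 1], [[0, 0, 40], 0, 1], [[-3.7, 37.5, 0], 0, 1], [[-3.7, 37.5, 0], 0, 1], [[-3.7, 37.5, 0], 0, 1], [[-3.7, 37.5, 0], 0, 1], [[-3.7, 37.5, 0], 0, 1], [[-3.7, 37.5, 0], 0, 1], [[-3.7, 37.5, 0], 0, 1], [[-3.7, 37.5, 0], 0, 1], [[-3.7, 37.5, 0], 0, 1], [[-3.7, 37.5, 0], 0, 1], [[-3.7, 37.5, 0], 0, 1], [[-3.7, 37.5, 0], 0, 1], [[-3.7, 37.5, 0], 0, 1], [[-3.7, 37.5, 0], 0, 1], [[0, 0, -40], 0, 1], [[0, 0, 0], 0, 1]]'

```text
clock: 18.15
position: [0.6327, 0.2848, 0.1584]
tool_rot: [-3.139, -0.003, 3.051]
force: [-0.5, -0.6, -1.2]
grip_width: 0.0328
finger_force: 40.1
```

```bash
python3 -c "
from h import *
g=snap('top','t5')
hs=blobs(g,*YEL,200)
for c,a,rc in hs: print(c,a,rc,[ray(g,*p,.03)[:2].round(3).tolist() for p in cv2.boxPoints(rc)])
for r in (GREEN,): print([ray(g,*c,.042)[:2].round(3).tolist() for c,a,_ in blobs(g,*r,15)])
o=bot.observe();print(o['position'],o['tool_rot'][2],o['qpos'].round(2))"
```

```text
[135.35193133 184.77253219] 699 ((136.70819091796875, 187.80984497070312), (55.1984748840332, 27.828275680541992), 23.629379272460938) [[0.593, 0.372], [0.662, 0.349], [0.602, 0.212], [0.534, 0.237]]
[[0.676, -0.463], [0.52, -0.454]]
[0.63373945 0.28421701 0.16060854] 3.0491477441902575 [ 0.03  0.89 -0.97  1.42  0.75  1.23  0.45]
```

arm_command --commands '[[[2, 0, -40], 0, 1], [[0, 0, -40], 0, 1], [[0, 0, -30], 0, 1], [[0, 0, -15], 0, 1], [[0, 0, -5], 0, 1], [[0, 0, 0], 0, 1], [[0, 0, 0], 0, 1]]'

```text
clock: 18.9
position: [0.6372, 0.2852, 0.0333]
tool_rot: [3.141, 0.002, 3.048]
force: [0.3, 0.2, -0.6]
grip_width: 0.0327
finger_force: 40.1
```

arm_command --commands '[[[0, 0, -4], 0, 1], [[0, 0, 0], 0, 1], [[0, 0, 0], 0, -0.2], [[0, 0, 0], 0, -0.2], [[0, 0, 0], 0, -0.2], [[0, 0, 30], 0, -0.2], [[0, 0, 50], 0, -0.2], [[0, 0, 40], 0, -0.4], [[-11, -32, 0], 0, -0.5], [[-11, -32, 0], 0, -0.5], [[-11, -32, 0], 0, -0.5], [[-11, -32, 0], 0, -0.5], [[-11, -32, 0], 0, -0.5], [[0, 0, -40], 0, -0.5], [[0, 0, 0], 0, -0.5], [[0, 0, 0], 0, -0.5]]'

```text
clock: 20.5
position: [0.5812, 0.1258, 0.1078]
tool_rot: [3.141, -0.001, 3.05]
force: [0.5, 0.2, 0.5]
grip_width: 0.0641
finger_force: 0.0
```

```bash
python3 -c "
from h import *
g=snap('scene','s6')
for r,z in ((GREEN,.042),(RED,.046),(((0,140,70),(6,255,255)),.046)): print([(a,ray(g,*c,z)[:2].round(3).tolist()) for c,a,_ in blobs(g,*r)])
o=bot.observe();print(o['position'],o['tool_rot'][2],o['qpos'].round(2))
cv2.imwrite('pics/s6b.png',cv2.resize(g['image'][130:310,200:440,::-1],(800,600)))"
```

```text
[(np.int32(142), [0.373, -0.62]), (np.int32(51), [0.507, -0.632]), (np.int32(32), [0.475, -0.008]), (np.int32(115), [0.56, -0.004]), (np.int32(33), [0.478, 0.121]), (np.int32(139), [0.587, 0.125])]
[(np.int32(52), [0.547, -0.629]), (np.int32(270), [0.387, 0.342]), (np.int32(176), [0.641, 0.286])]
[(np.int32(28), [0.473, -1.059]), (np.int32(56), [0.547, -0.63]), (np.int32(293), [0.387, 0.342]), (np.int32(186), [0.641, 0.286])]
[0.58159092 0.12631314 0.10853208] 3.050013909040213 [ 0.32  0.82 -0.98  1.75  0.79  1.02  0.52]
```

View pics/s6b.png

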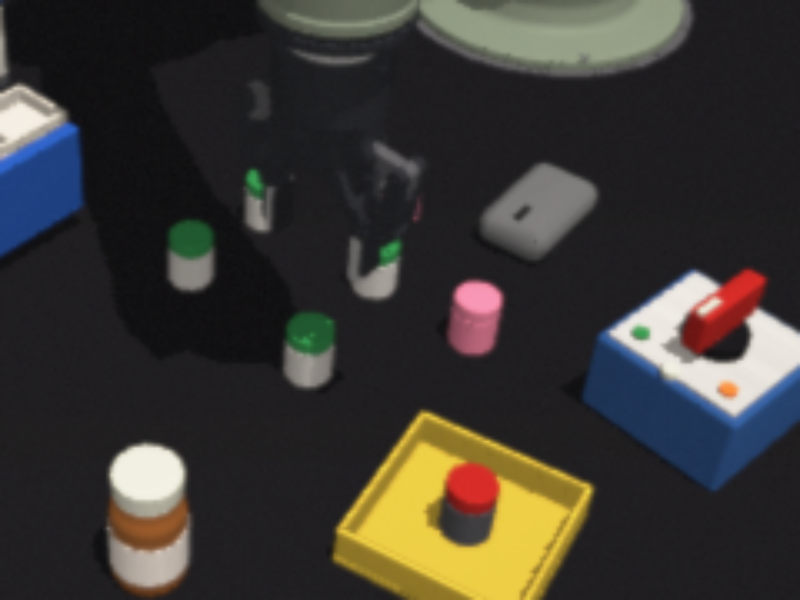

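The spent canister stands in the bin at (470,500). All four fresh canisters are still in place, and the nearest is at (310,350). Grasping that one.

arm_command --commands '[[[2, -1, -35], 0, -0.5], [[0, 0, -30], 0, -0.5], [[0, 0, -20], 0, -0.5], [[0, 0, 0], 0, -0.5], [[0, 0, 0], 0, 1], [[0, 0, 0], 0, 1], [[0, 0, 0], 0, 1], [[0, 0, 0], 0, 1], [[0, 0, 0], 0, 1], [[0, 0, 0], 0, 1]]'

```text
clock: 21.55
position: [0.5842, 0.1244, 0.0241]
tool_rot: [3.141, 0.002, 3.049]
force: [-0.9, -0.7, 7.7]
grip_width: 0.0324
finger_force: 39.0
```

```bash
python3 -c "
from h import *
g=dict(np.load('pics/t3.npz'))
r=lambda u,v:ray(g,300+u/4,100+v/4,.034)[:2]
for p in ((122,180),(216,184),(117,268),(210,273),(113,352),(208,357)): print(p,r(*p).round(4))
F=lambda x,y:np.array([.601+x*.9964+y*.085,-.2365-x*.085+y*.9964]).round(4)
for p in ((.114,.03),(.114,-.03),(.056,.03),(.056,-.03),(0,.03),(0,-.03)): print(F(*p))
print([F(x,0) for x in(-.084,-.028,.028,.084)])
"
```

```text
(122, 180) [ 0.7137 -0.215 ]
(216, 184) [ 0.7109 -0.277 ]
(117, 268) [ 0.6529 -0.2096]
(210, 273) [ 0.6495 -0.2702]
(113, 352) [ 0.5962 -0.205 ]
(208, 357) [ 0.5929 -0.2662]
[ 0.7171 -0.2163]
[ 0.712  -0.2761]
[ 0.6593 -0.2114]
[ 0.6542 -0.2712]
[ 0.6036 -0.2066]
[ 0.5984 -0.2664]
[array([ 0.5173, -0.2294]), array([ 0.5731, -0.2341]), array([ 0.6289, -0.2389]), array([ 0.6847, -0.2436])]
```

arm_command --commands '[[[0, 0, 40], 0, 1], [[0, 0, 50], 0, 1], [[0, 0, 50], 0, 1], [[10, -36.5, 0], 0, 1], [[10, -36.5, 0], 0, 1], [[10, -36.5, 0], 0, 1], [[10, -36.5, 0], 0, 1], [[10, -36.5, 0], 0, 1], [[10, -36.5, 0], 0, 1], [[10, -36.5, 0], 0, 1], [[10, -36.5, 0], 0, 1], [[10, -36.5, 0], 0, 1], [[11, -37, 0], 0, 1], [[0, 0, -50], 0, 1], [[0, 0, -40], 0, 1], [[0, 0, 0], 0, 1], [[0, 0, 0], 0, 1]]'

```text
clock: 23.25
position: [0.6849, -0.2412, 0.0741]
tool_rot: [3.141, 0.001, 3.049]
force: [-1.0, 0.5, 0.1]
grip_width: 0.0329
finger_force: 40.2
```

arm_command --commands '[[[0, -1, -18], 0, 1], [[0, 0, -11], 0, 1], [[0, 0, 0], 0, 1], [[0, 0, 0], 0, 1], [[0, 0, 0], 0, -0.3], [[0, 0, 0], 0, -0.3], [[0, 0, 0], 0, -0.3], [[0, 0, 20], 0, -0.3], [[0, 0, 50], 0, -0.3], [[0, 0, 50], 0, -0.5], [[-18, 34, 0], 0, -0.5], [[-18, 34, 0], 0, -0.5], [[-18, 34, 0], 0, -0.5], [[-18, 34, 0], 0, -0.5], [[-18, 34, 0], 0, -0.5], [[-19, 34, 0], 0, -0.5], [[-19, 34, 0], 0, -0.5], [[0, 0, -50], 0, -0.5], [[0, 0, 0], 0, -0.5], [[0, 0, 0], 0, -0.5]]'

```text
clock: 25.25
position: [0.5566, -0.0048, 0.1144]
tool_rot: [-3.141, -0.0, 3.049]
force: [0.8, 0.4, 0.7]
grip_width: 0.0639
finger_force: 0.0
```

```bash
python3 -c "
from h import *
o=bot.observe();print(o['position'],o['tool_rot'][2],o['qpos'].round(2))
g=snap('top','t7');print([(a,ray(g,*c,z)[:2].round(4).tolist()) for z in(.042,.062) for c,a,_ in blobs(g,*GREEN)])
g=snap('scene','s7');print([(a,ray(g,*c,z)[:2].round(4).tolist()) for z in(.042,.062) for c,a,_ in blobs(g,*GREEN)])
"
```

```text
[ 0.55657946 -0.00475234  0.11442493] 3.048622723662275 [ 0.57  0.77 -1.    1.85  0.78  0.98  0.71]
[(np.int32(115), [0.6868, -0.2428]), (np.int32(37), [0.6768, -0.4634]), (np.int32(58), [0.5476, -0.0006]), (np.int32(25), [0.5141, -0.4517]), (np.int32(152), [0.4726, 0.1104]), (np.int32(153), [0.4615, -0.0009]), (np.int32(115), [0.6801, -0.2392]), (np.int32(37), [0.6703, -0.456]), (np.int32(58), [0.5433, -0.0013]), (np.int32(25), [0.5104, -0.4444]), (np.int32(152), [0.4696, 0.1078]), (np.int32(153), [0.4587, -0.0016])]
[(np.int32(141), [0.3755, -0.6203]), (np.int32(51), [0.5066, -0.6323]), (np.int32(102), [0.6716, -0.2617]), (np.int32(107), [0.4659, -0.0021]), (np.int32(119), [0.5599, -0.0038]), (np.int32(123), [0.4779, 0.1095]), (np.int32(141), [0.3994, -0.5873]), (np.int32(51), [0.5267, -0.599]), (np.int32(102), [0.6869, -0.2391]), (np.int32(107), [0.4872, 0.013]), (np.int32(119), [0.5784, 0.0113]), (np.int32(123), [0.4989, 0.1213])]
```

arm_command --commands '[[[0, 1, -40], 0, -0.5], [[0, 0, -30], 0, -0.5], [[0, 0, -21], 0, -0.5], [[0, 0, 0], 0, -0.5], [[0, 0, 0], 0, 1], [[0, 0, 0], 0, 1], [[0, 0, 0], 0, 1], [[0, 0, 0], 0, 1], [[0, 0, 0], 0, 1], [[0, 0, 40], 0, 1], [[0, 0, 50], 0, 1], [[0, 0, 50], 0, 1], [[0, 0, 0], 0, 1]]'

```text
clock: 26.65
position: [0.5589, -0.0028, 0.1692]
tool_rot: [3.141, 0.009, 3.049]
force: [0.4, -0.0, -1.6]
grip_width: 0.0326
finger_force: 40.6
```

arm_command --commands '[[[10, -33.5, 0], 0, 1], [[10, -33.5, 0], 0, 1], [[10, -33.5, 0], 0, 1], [[10, -33.5, 0], 0, 1], [[10, -33.5, 0], 0, 1], [[11, -33.5, 0], 0, 1], [[11, -33.5, 0], 0, 1], [[0, 0, -40], 0, 1], [[0, 0, -45], 0, 1], [[0, 0, 0], 0, 1], [[0, 0, 0], 0, 1]]'

```text
clock: 27.75
position: [0.6286, -0.2378, 0.0788]
tool_rot: [3.141, 0.0, 3.049]
force: [0.7, 0.6, -0.2]
grip_width: 0.0324
finger_force: 40.6
```

arm_command --commands '[[[0, 0, -20], 0, 1], [[0, 0, -13], 0, 1], [[0, 0, 0], 0, 1], [[0, 0, 0], 0, 1], [[0, 0, 0], 0, -0.3], [[0, 0, 0], 0, -0.3], [[0, 0, 0], 0, -0.3], [[0, 0, 20], 0, -0.3], [[0, 0, 50], 0, -0.3], [[0, 0, 50], 0, -0.5], [[-19, 43.5, 0], 0, -0.5], [[-19, 43.5, 0], 0, -0.5], [[-19, 43.5, 0], 0, -0.5], [[-19, 43.5, 0], 0, -0.5], [[-19, 43.5, 0], 0, -0.5], [[-19, 43.5, 0], 0, -0.5], [[-20, 43.5, 0], 0, -0.5], [[-20, 43.5, 0], 0, -0.5], [[0, 0, -50], 0, -0.5], [[0, 0, 0], 0, -0.5]]'

```text
clock: 29.75
position: [0.4723, 0.1101, 0.1122]
tool_rot: [-3.139, -0.003, 3.052]
force: [-0.8, -1.2, 1.0]
grip_width: 0.0639
finger_force: 0.0
```

```bash
python3 -c "
from h import *
o=bot.observe();print(o['position'],o['tool_rot'][2],o['qpos'].round(2))
g=snap('top','t8');print([(a,ray(g,*c,z)[:2].round(4).tolist()) for z in(.042,.062) for c,a,_ in blobs(g,*GREEN)])
g=snap('scene','s8');print([(a,ray(g,*c,z)[:2].round(4).tolist()) for z in(.042,.062) for c,a,_ in blobs(g,*GREEN)])
"
```

```text
[0.47234895 0.11006368 0.11218655] 3.0516581853484133 [ 0.38  0.69 -1.01  2.03  0.77  0.88  0.41]
[(np.int32(115), [0.6868, -0.2428]), (np.int32(36), [0.6768, -0.463]), (np.int32(108), [0.6302, -0.2382]), (np.int32(29), [0.5228, -0.4532]), (np.int32(115), [0.6801, -0.2392]), (np.int32(36), [0.6702, -0.4556]), (np.int32(108), [0.6245, -0.2347]), (np.int32(29), [0.5189, -0.446])]
[(np.int32(146), [0.3747, -0.6189]), (np.int32(50), [0.5066, -0.6328]), (np.int32(93), [0.6141, -0.2576]), (np.int32(102), [0.6716, -0.2617]), (np.int32(99), [0.4685, -0.0012]), (np.int32(114), [0.4786, 0.1105]), (np.int32(146), [0.3986, -0.5859]), (np.int32(50), [0.5267, -0.5994]), (np.int32(93), [0.6311, -0.2351]), (np.int32(102), [0.6869, -0.2391]), (np.int32(99), [0.4897, 0.0138]), (np.int32(114), [0.4996, 0.1223])]
```

arm_command --commands '[[[1, 0, -40], 0, -0.5], [[0, 0, -30], 0, -0.5], [[0, 0, -20], 0, -0.5], [[0, 0, 0], 0, -0.5], [[0, 0, 0], 0, 1], [[0, 0, 0], 0, 1], [[0, 0, 0], 0, 1], [[0, 0, 0], 0, 1], [[0, 0, 0], 0, 1], [[0, 0, 0], 0, 1]]'

```text
clock: 30.85
position: [0.4765, 0.1098, 0.0262]
tool_rot: [-3.142, 0.003, 3.048]
force: [-1.8, -2.4, 15.9]
grip_width: 0.0325
finger_force: 38.1
```

arm_command --commands '[[[0, 0, 40], 0, 1], [[0, 0, 50], 0, 1], [[0, 0, 50], 0, 1], [[10.5, -38, 0], 0, 1], [[10.5, -38, 0], 0, 1], [[10.5, -38, 0], 0, 1], [[10.5, -38, 0], 0, 1], [[10.5, -38, 0], 0, 1], [[11, -38, 0], 0, 1], [[11, -38, 0], 0, 1], [[11, -38, 0], 0, 1], [[11, -39, 0], 0, 1], [[0, 0, -45], 0, 1], [[0, 0, -45], 0, 1], [[0, 0, 0], 0, 1], [[0, 0, 0], 0, 1]]'

```text
clock: 32.45
position: [0.5723, -0.2328, 0.0761]
tool_rot: [3.141, 0.001, 3.049]
force: [0.5, -0.0, 0.7]
grip_width: 0.0323
finger_force: 40.8
```

arm_command --commands '[[[0, 0, -18], 0, 1], [[0, 0, -10.5], 0, 1], [[0, 0, 0], 0, 1], [[0, 0, 0], 0, 1], [[0, 0, 0], 0, -0.3], [[0, 0, 0], 0, -0.3], [[0, 0, 0], 0, -0.3], [[0, 0, 20], 0, -0.3], [[0, 0, 50], 0, -0.3], [[0, 0, 50], 0, -0.5], [[-18, 38.5, 0], 0, -0.5], [[-18, 38.5, 0], 0, -0.5], [[-18, 38.5, 0], 0, -0.5], [[-18, 38.5, 0], 0, -0.5], [[-18, 38.5, 0], 0, -0.5], [[-18, 38.5, 0], 0, -0.5], [[0, 0, -50], 0, -0.5], [[0, 0, 0], 0, -0.5], [[0, 0, 0], 0, -0.5]]'

```text
clock: 34.35
position: [0.464, -0.0019, 0.1168]
tool_rot: [-3.141, -0.001, 3.049]
force: [0.0, 0.1, 0.7]
grip_width: 0.0637
finger_force: 0.0
```

```bash
python3 -c "
from h import *
o=bot.observe();print(o['position'],o['tool_rot'][2],o['qpos'].round(2))
g=snap('top','t9');print([(a,ray(g,*c,z)[:2].round(4).tolist()) for z in(.042,.062) for c,a,_ in blobs(g,*GREEN)])
g=snap('scene','s9');print([(a,ray(g,*c,z)[:2].round(4).tolist()) for z in(.042,.062) for c,a,_ in blobs(g,*GREEN)])
"
```

```text
[ 0.46396034 -0.00192629  0.1168447 ] 3.0493951351967943 [ 0.64  0.65 -1.03  2.08  0.76  0.85  0.63]
[(np.int32(114), [0.6866, -0.2429]), (np.int32(37), [0.6767, -0.4632]), (np.int32(113), [0.6301, -0.2386]), (np.int32(113), [0.5711, -0.2339]), (np.int32(114), [0.6799, -0.2393]), (np.int32(37), [0.6701, -0.4558]), (np.int32(113), [0.6244, -0.2351]), (np.int32(113), [0.5664, -0.2305])]
[(np.int32(127), [0.3731, -0.6188]), (np.int32(50), [0.5066, -0.6328]), (np.int32(87), [0.5547, -0.2522]), (np.int32(94), [0.6142, -0.2578]), (np.int32(102), [0.6716, -0.2617]), (np.int32(104), [0.4675, -0.0007]), (np.int32(127), [0.397, -0.5858]), (np.int32(50), [0.5267, -0.5994]), (np.int32(87), [0.5734, -0.2299]), (np.int32(94), [0.6312, -0.2353]), (np.int32(102), [0.6869, -0.2391]), (np.int32(104), [0.4888, 0.0143])]
```

arm_command --commands '[[[0, 1, -40], 0, -0.5], [[0, 0, -30], 0, -0.5], [[0, 0, -22], 0, -0.5], [[0, 0, 0], 0, -0.5], [[0, 0, 0], 0, 1], [[0, 0, 0], 0, 1], [[0, 0, 0], 0, 1], [[0, 0, 0], 0, 1], [[0, 0, 0], 0, 1], [[0, 0, 0], 0, 1]]'

```text
clock: 35.45
position: [0.4649, -0.0014, 0.0255]
tool_rot: [-3.141, 0.003, 3.048]
force: [-2.6, -0.6, 14.9]
grip_width: 0.0324
finger_force: 38.3
```

arm_command --commands '[[[0, 0, 40], 0, 1], [[0, 0, 50], 0, 1], [[0, 0, 50], 0, 1], [[8.5, -38, 0], 0, 1], [[8.5, -38, 0], 0, 1], [[8.5, -38, 0], 0, 1], [[8.5, -38, 0], 0, 1], [[9, -38, 0], 0, 1], [[9, -38, 0], 0, 1], [[0, 0, -45], 0, 1], [[0, 0, -45], 0, 1], [[0, 0, 0], 0, 1], [[0, 0, 0], 0, 1]]'

```text
clock: 36.75
position: [0.5163, -0.2287, 0.0755]
tool_rot: [3.141, 0.0, 3.049]
force: [0.4, 0.8, -0.1]
grip_width: 0.0323
finger_force: 40.9
```

arm_command --commands '[[[0, 0, -18], 0, 1], [[0, 0, -11], 0, 1], [[0, 0, 0], 0, 1], [[0, 0, 0], 0, 1], [[0, 0, 0], 0, -0.3], [[0, 0, 0], 0, -0.3], [[0, 0, 0], 0, -0.3], [[0, 0, 20], 0, -0.3], [[0, 0, 50], 0, -0.3], [[0, 0, 50], 0, -0.3], [[-10, 40, 10], 0, 0], [[-10, 40, 10], 0, 0], [[-10, 40, 0], 0, 0], [[-10, 40, 0], 0, 0], [[-10, 40, 0], 0, 0], [[-10, 40, 0], 0, 0], [[0, 0, 0], 0, 0]]'

```text
clock: 38.45
position: [0.4548, 0.0155, 0.1856]
tool_rot: [3.141, 0.001, 3.055]
force: [0.4, -1.3, -0.7]
grip_width: 0.0427
finger_force: 0.0
```

```bash
python3 -c "
from h import *
o=bot.observe();print(o['position'],o['tool_rot'][2],o['qpos'].round(2))
g=snap('top','t10');print([(a,ray(g,*c,.062)[:2].round(4).tolist()) for c,a,_ in blobs(g,*GREEN)]); print([(c,ray(g,*c,.096)[:2].round(4)) for c,a,_ in blobs(g,*BLUE)])
h=snap('scene','s10');print([(a,ray(h,*c,.062)[:2].round(4).tolist()) for c,a,_ in blobs(h,*GREEN)])
a=cv2.resize(h['image'][130:230,90:250,::-1],(800,500),interpolation=cv2.INTER_CUBIC);cv2.imwrite('pics/s10c.png',a)
"
```

```text
[0.45479812 0.01549968 0.18557164] 3.0552291893331778 [ 0.69  0.53 -1.13  2.04  0.6   0.95  0.72]
[(np.int32(116), [0.6802, -0.2393]), (np.int32(36), [0.6705, -0.4558]), (np.int32(113), [0.6244, -0.2351]), (np.int32(113), [0.5664, -0.2305]), (np.int32(122), [0.5109, -0.2264])]
[(array([296.46349206, 179.84761905]), array([ 0.6011, -0.1186])), (array([ 93.89473684, 223.05263158]), array([0.493 , 0.3708])), (array([120.22431866, 253.46750524]), array([0.4202, 0.3017]))]
[(np.int32(148), [0.4022, -0.5873]), (np.int32(51), [0.5267, -0.599]), (np.int32(89), [0.5175, -0.2256]), (np.int32(87), [0.5734, -0.2299]), (np.int32(93), [0.6313, -0.2351]), (np.int32(102), [0.6869, -0.2391])]
```

View pics/s10c.png

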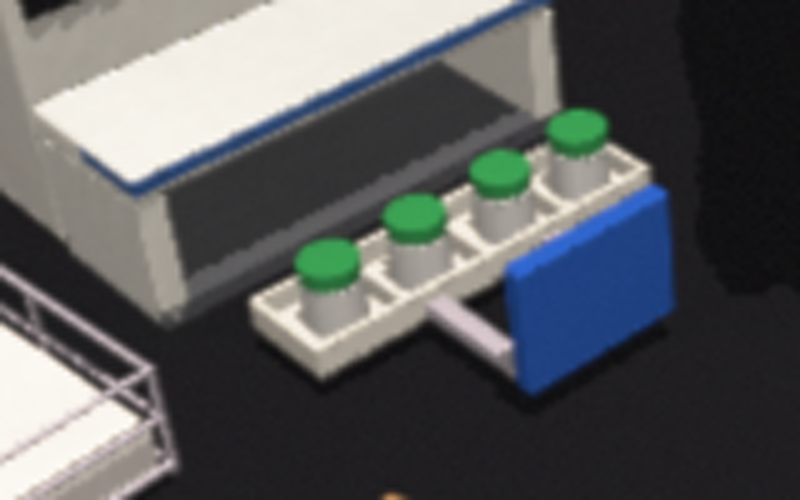

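All four fresh canisters stand upright, one per pocket. Gripping the handle again to close the tray.

arm_command --commands '[[[31, -28, 0], 0, 0], [[31, -28, 0], 0, 0], [[31, -28, 0], 0, 0], [[31, -28, 0], 0, 0], [[31, -27, 0], 0, 0], [[0, 0, -35], 0, 0], [[0, 0, 0], 0, 0], [[0, 0, 0], 0, 0]]'

```text
clock: 39.35
position: [0.6102, -0.1282, 0.1499]
tool_rot: [3.141, -0.002, 3.049]
force: [-0.0, 0.9, 0.5]
grip_width: 0.0428
finger_force: 0.0
```

arm_command --commands '[[[0, 5.5, -35], 0, 0], [[0, 0, -30], 0, 0], [[0, 0, -20], 0, 0], [[0, 0, 0], 0, 0], [[0, 0, 0], 0, 1], [[0, 0, 0], 0, 1], [[0, 0, 0], 0, 1], [[0, 0, 0], 0, 1], [[0, 0, 0], 0, 1], [[0, 0, 0], 0, 1]]' --newtons 50

```text
clock: 40.35
position: [0.6117, -0.1228, 0.0667]
tool_rot: [-3.141, 0.002, 3.049]
force: [-0.9, -1.5, 7.4]
grip_width: 0.0133
finger_force: 48.9
```

arm_command --commands '[[[-0.3, -3, 0], 0, 1], [[-0.5, -5, 0], 0, 1], [[-0.6, -7, 0], 0, 1], [[-0.6, -7, 0], 0, 1], [[-0.6, -7, 0], 0, 1], [[-0.6, -7, 0], 0, 1], [[-0.6, -7, 0], 0, 1], [[-0.6, -7, 0], 0, 1], [[-0.6, -7, 0], 0, 1], [[-0.6, -7, 0], 0, 1], [[-0.6, -7, 0], 0, 1], [[-0.6, -7, 0], 0, 1], [[-0.6, -7, 0], 0, 1], [[-0.6, -7, 0], 0, 1], [[-0.6, -7, 0], 0, 1], [[-0.6, -7, 0], 0, 1], [[-0.6, -7, 0], 0, 1], [[-0.6, -7, 0], 0, 1], [[-0.5, -5, 0], 0, 1], [[-0.3, -3, 0], 0, 1]]'

```text
clock: 42.35
position: [0.6007, -0.251, 0.0667]
tool_rot: [-3.141, 0.003, 3.049]
force: [1.5, 2.7, 6.4]
grip_width: 0.013
finger_force: 49.2
```

arm_command --commands '[[[-0.2, -2, 0], 0, 1], [[0, 0, 0], 0, 1], [[-0.2, -2, 0], 0, 1], [[0, 0, 0], 0, 1], [[0, 0, 0], 0, 1]]'

```text
clock: 42.85
position: [0.6004, -0.2548, 0.0667]
tool_rot: [-3.141, 0.003, 3.049]
force: [0.5, -0.3, 7.7]
grip_width: 0.0132
finger_force: 49.2
```

arm_command --commands '[[[-0.1, -1.5, 0], 0, 1], [[0, 0, 0], 0, 1], [[-0.1, -1.5, 0], 0, 1], [[0, 0, 0], 0, 1], [[0, 0, 0], 0, 1]]'

```text
clock: 43.35
position: [0.6002, -0.2574, 0.0667]
tool_rot: [3.142, 0.003, 3.049]
force: [-0.1, 2.5, 7.4]
grip_width: 0.0133
finger_force: 49.5
```

arm_command --commands '[[[-0.1, -1.5, 0], 0, 1], [[0, 0, 0], 0, 1], [[-0.1, -1.5, 0], 0, 1], [[0, 0, 0], 0, 1], [[0, 0, 0], 0, 1]]'

```text
clock: 43.85
position: [0.6001, -0.2574, 0.0667]
tool_rot: [3.138, 0.002, 3.051]
force: [-0.8, 16.9, 9.1]
grip_width: 0.0134
finger_force: 49.7
```

arm_command --commands '[[[0, 2, 0], 0, 1], [[0, 0, 0], 0, 0], [[0, 0, 0], 0, 0], [[0, 0, 0], 0, 0], [[0, 0, 30], 0, 0], [[0, 0, 50], 0, 0], [[0, 0, 50], 0, 0], [[0, 0, 40], 0, 0], [[-10, 38, 0], -0.02, 0], [[-10, 38, 0], -0.02, 0], [[-10, 38, 0], -0.02, 0], [[-10, 38, 0], -0.02, 0], [[-10, 38, 0], -0.02, -1], [[-10, 38, 0], -0.02, -1], [[-10, 38, 0], 0, -1], [[-10, 38, 0], 0, -1], [[0, 0, 0], 0, -1]]'

```text
clock: 45.55
position: [0.5176, 0.0501, 0.2357]
tool_rot: [3.14, 0.001, 2.935]
force: [0.2, -0.9, -0.6]
grip_width: 0.0854
finger_force: 0.0
```

```bash
python3 -c "
from h import *
o=bot.observe();print(o['position'],o['tool_rot'][2],o['qpos'].round(2))
h=snap('scene','s11')
print([proj(h,(.599,-.2555,.096))])
a=cv2.resize(h['image'][110:200,80:240,::-1],(800,450),interpolation=cv2.INTER_CUBIC);cv2.imwrite('pics/s11c.png',a)
t=snap('top','t11');print([(c,ray(t,*c,.096)[:2].round(4)) for c,a,_ in blobs(t,*BLUE)], [(c,ray(dict(np.load('pics/top0.npz')),*c,.096)[:2].round(4)) for c,a,_ in blobs(dict(np.load('pics/top0.npz')),*BLUE)])
"
```

```text
[0.51758275 0.05007998 0.2356638 ] 2.9349948085272084 [ 0.57  0.55 -1.09  1.83  0.55  1.1   0.64]
[array([174.70366276, 154.39939327])]
[(array([350.44816054, 187.04347826]), array([ 0.5829, -0.2504])), (array([ 96.20689655, 222.48275862]), array([0.4944, 0.3653])), (array([119.97478992, 253.69117647]), array([0.4197, 0.3022]))] [(array([350.26688103, 187.50160772]), array([ 0.5817, -0.2499])), (array([ 95.3, 222.5]), array([0.4944, 0.3675])), (array([119.997921  , 253.91891892]), array([0.4191, 0.3021]))]
```

View pics/s11c.png

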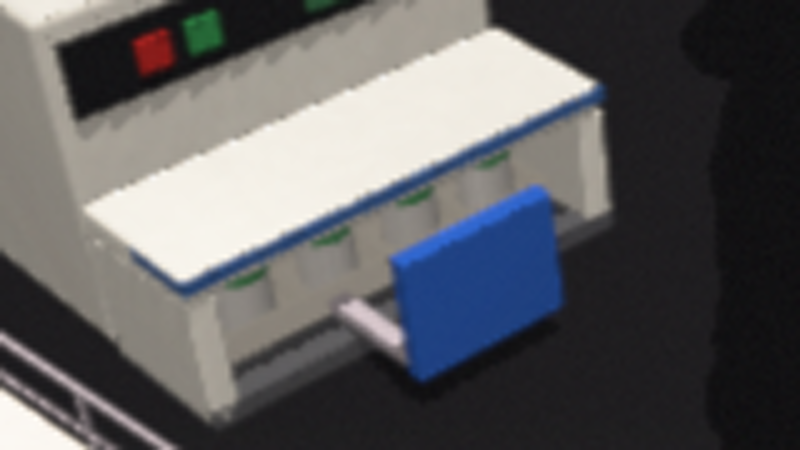

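The tray is home, with all four canisters upright under the hood. The handle is at the same pixels as at the start. Now the selector.

arm_command --commands '[[[-9, 38, 0], 0, -1], [[-9, 38, 0], 0, -1], [[-9, 38, 0], 0, -1], [[-9, 38, 0], 0, -1], [[-9, 38, 0], 0, -1], [[-10, 38, 0], 0, -1], [[-10, 38, 0], 0, -1], [[-10, 38, 0], 0, -1], [[0, 0, -40], 0, -1], [[0, 0, -40], 0, -1], [[0, 0, -20], 0, -1], [[0, 0, 0], 0, -1], [[0, 0, 0], 0, -1], [[0, 0, 0], 0, -1]]'

```text
clock: 47.05
position: [0.4447, 0.3495, 0.1362]
tool_rot: [3.14, 0.001, 2.928]
force: [-0.1, -0.5, 0.1]
grip_width: 0.0854
finger_force: 0.0
```

arm_command --commands '[[[-2, 4, -30], 0, -1], [[0, 0, -27], 0, -1], [[0, 0, 0], 0, -1], [[0, 0, 0], 0, 0.5], [[0, 0, 0], 0, 1], [[0, 0, 0], 0, 1], [[0, 0, 0], 0, 1], [[0, 0, 0], 0, 1], [[0, 0, 0], 0, 1]]'

```text
clock: 47.95
position: [0.4422, 0.3538, 0.0785]
tool_rot: [3.141, 0.001, 2.929]
force: [0.2, 0.5, 6.9]
grip_width: 0.0153
finger_force: 50.0
```

arm_command --commands '[[[0, 0, 0], 0.078, 1], [[0, 0, 0], 0.078, 1], [[0, 0, 0], 0.078, 1], [[0, 0, 0], 0.078, 1], [[0, 0, 0], 0.078, 1], [[0, 0, 0], 0.078, 1], [[0, 0, 0], 0.078, 1], [[0, 0, 0], 0.078, 1], [[0, 0, 0], 0.078, 1], [[0, 0, 0], 0.078, 1], [[0, 0, 0], 0, 1], [[0, 0, 0], 0, 1]]'

```text
clock: 49.15
position: [0.4421, 0.3541, 0.0785]
tool_rot: [3.141, 0.001, -2.574]
force: [-0.7, 0.7, 6.3]
grip_width: 0.0152
finger_force: 49.9
```

```bash
python3 -c "
from h import *
o=bot.observe();print(o['tool_rot'][2],o['moment'],o['force'],o['qpos'].round(2))"
```

```text
-2.574114058275469 [ 0.29845403 -0.09700235  0.14357297] [-0.73349605  0.66136529  6.31263054] [-0.1   0.88 -1.04  1.84  0.91  1.    0.6 ]
```

arm_command --commands '[[[0, 0, 0], 0.02, 1], [[0, 0, 0], 0.02, 1], [[0, 0, 0], 0, 1], [[0, 0, 0], 0, 1]]'

```text
clock: 49.55
position: [0.4422, 0.3541, 0.0785]
tool_rot: [3.141, 0.001, -2.535]
force: [-0.1, 2.1, 6.0]
grip_width: 0.0152
finger_force: 49.7
```

```bash
python3 -c "
from h import *
o=bot.observe();print(o['tool_rot'][2],o['moment'],o['force'])"
```

```text
-2.534754634767837 [ 0.41481303 -0.03638208 -0.37782454] [-0.12962486  2.10914713  6.01392646]
```

arm_command --commands '[[[0, 0, 0], 0.02, 1], [[0, 0, 0], 0.02, 1], [[0, 0, 0], 0, 1], [[0, 0, 0], 0, 1]]'

```text
clock: 49.95
position: [0.4423, 0.3543, 0.0785]
tool_rot: [3.141, 0.002, -2.496]
force: [1.2, 4.6, 6.2]
grip_width: 0.0147
finger_force: 60.7
```

```bash
python3 -c "
from h import *
o=bot.observe();print(o['tool_rot'][2],o['moment'],o['force'])"
```

```text
-2.4958589341375013 [ 0.7885068  -0.3791569  -1.17206099] [1.21321753 4.6408852  6.21260966]
```

At the stop. Easing off slightly, releasing and retreating.

arm_command --commands '[[[0, 0, 0], -0.03, 1], [[0, 0, 0], 0, 1], [[0, 0, 0], 0, -1], [[0, 0, 0], 0, -1], [[0, 0, 0], 0, -1], [[0, 0, 0], 0, -1], [[0, 0, 30], 0, -1], [[0, 0, 40], 0, -1], [[0, 0, 50], 0, -1], [[0, 0, 50], 0, -1], [[0, 0, 0], 0, -1], [[0, 0, 0], 0, -1]]'

```text
clock: 51.15
position: [0.4421, 0.3534, 0.2485]
tool_rot: [-3.141, 0.001, -2.525]
force: [0.6, -0.2, -0.3]
grip_width: 0.0852
finger_force: 0.0
```

```bash
python3 -c "
from h import *
h=snap('scene','s12')
o=bot.observe();print(o['position'],o['finger_force'],o['clock'])
cv2.imwrite('pics/s12b.png',cv2.resize(h['image'][110:310,80:480,::-1],(800,400),interpolation=cv2.INTER_CUBIC))
a=cv2.resize(h['image'][200:300,350:470,::-1],(480,400),interpolation=cv2.INTER_CUBIC)
b=cv2.resize(h['image'][110:310,80:300,::-1],(320,400),interpolation=cv2.INTER_AREA)
cv2.imwrite('pics/s12c.png',np.hstack([b,a]))"
```

```text
[0.44188621 0.35297253 0.2474459 ] 0.0 51.2
```

View pics/s12c.png

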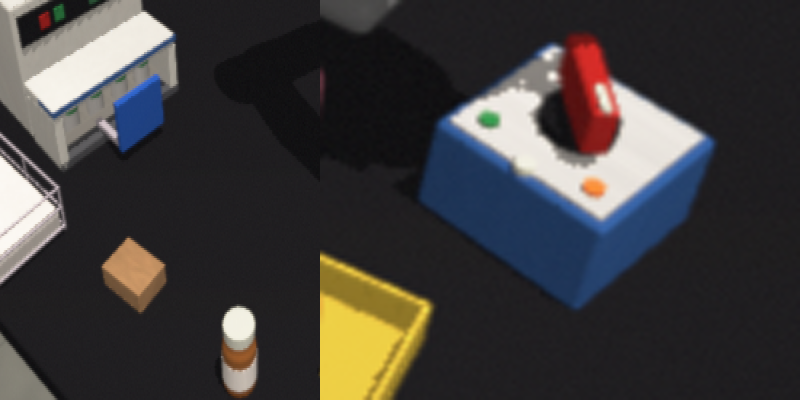

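The pointer end (603,100) faces the orange lamp (594,187). The tray is home and the bystanders are untouched, so I'm handing the job in.

```bash
python3 -c "
from h import *
print(ticket.job_done())"
```

```text
the job is handed in; nothing more can be done
None
```

The changeover is done and handed in at about 51 s. The selector went to off first, the one spent canister is in the bin, the four fresh ones stand upright in the tray pockets, the tray is home, and the handle was then turned to the second feed's stop.

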